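# Unload the load cell from the screw press

## Task

Open the screw press by winding its handwheel up, counterclockwise seen from above, until the ram comes up snug against its top stop; feel for the stop and do not force it. Then draw the bar-shaped load cell out from under the ram and set it down gently in the long plain tray, lying flat on the tray's floor, and let go, leaving the press snug on its stop and the other things on the bench where they are.

Things in the scene. Friction and masses are not known exactly. Their poses are not given: they have to be found in the camera images.
- press: fixed grey C-frame screw press. Origin on the bench under the vertical screw axis; x towards its column, -x to its open front, z up. Base 30 mm high, 90 mm wide, from 140 mm in front of the axis to 95 mm behind. Column 50 to 100 mm behind the axis, 70 mm wide. Overhanging arm 60 mm wide, from 35 mm in front of the axis back to the column, 133 to 175 mm above the bench
- ram: steel ram hanging below the press arm; 38 mm round, its lower end a cup (28 mm bore, 14 mm deep) over the cell's button, its mouth 62 mm above the bench at lowest. A 54 mm collar on it (top 95 mm up at lowest) meets the top stop under the arm. Origin as the press's, but rising with the ram (0 at lowest)
- wheel_centre (a point): centre of the dark steel handwheel above the press arm, on the screw axis, in the rim's mid plane (rim 45 mm mean radius, 12 mm thick, three spokes, hub no higher than the rim). Wheel and ram rise together 24 mm per counterclockwise turn; this point is 190 mm above the bench at lowest, and 25 to 37 mm higher at the top stop, which is set differently each time
- grip_mid (a point): middle of the upright black crank handle on the rim, 45 mm from the screw axis: round, 20 mm in diameter, 38 mm tall, spinning freely on its pin (the fingers need not turn), from 8 to 46 mm above the wheel's mid plane; this point is 27 mm above that plane. Steady turning takes about 4 to 5 N at the handle; the screw stays where it is left
- buffer (a joint): squeeze in m of the stiff spring-washer pack that is the top stop; 0 until the ram's collar meets it. It adds about 20 N of tangential force at the handle per mm (1 mm is 12 mm of handle travel). Snug: over 0.08 mm (about 6 N in all at the handle); over 0.7 mm (about 18 N in all) it is forced. This reading's noise is as large as what it measures: feel for it
- cell: loose load cell: aluminium bar 160 x 30 x 30 mm, about 0.36 kg, two joined dark holes through its sides, a 20 mm steel button 12 mm tall on top near one end, held in the ram's cup until the ram is 10 mm up. Origin on the underside below the button, z up; the bar reaches 135 mm to -x and 25 mm to +x. It lies on the press base along the press's x axis, sticking out at the front
- cell_hold (a point): point at mid height in the cell's free front part, 113 mm from the button axis, 22 mm from the bar's front end and 58 mm in front of the bar's middle; where it can be gripped across its 30 mm width clear of the handwheel
- tray: the long plain grey plastic tray with one undivided space, heavy, 250 mm (x) by 140 mm (y), 22 mm high, walls 4 mm, floor about 4 mm thick; origin under its centre. To the left or right of the press; the deeper box with four compartments is not it
- sorter: the other grey box, 200 x 130 mm, 50 mm high, with four compartments; not to be used. Origin under its centre
- shim: a small steel ring in a compartment of the sorter, to be left there
- weight: steel knob weight, 38 mm diameter, 52 mm tall, behind the press; leave it
- meter: yellow multimeter 150 x 75 x 32 mm; leave it
- driver: screwdriver lying on the bench; leave it
- spanner: spanner lying on the bench; leave it
- tape: roll of clear tape 90 mm across, 24 mm high; leave it
- puck: round steel compression cell 48 mm across, 32 mm high; leave it
Mind the look-alikes: they are no part of the job. Several things have the shape of the cell; the one meant has the colours described above.

How it is judged:
By the outcome, as a careful person would: the job done as asked, in the order asked, and still so for the second after the job is handed in, with the robot touching nothing.
It also fails if it takes over 72 s, if anything falls off the work surface, if the arm or the gripper's body presses on something with over 40 N, if the wrist force passes 120 N, or if a joint passes its speed limit or range.

## Robot

A 6-joint arm with a two-finger parallel gripper is mounted at the origin on the work surface. World frame = base frame: x ahead of the robot, y to its left, z up, the work surface at z = 0. Lengths are in m, angles in rad, forces in N, time in s.
With the tool pointing down it reaches from about 0.375 to 0.75 m from the base axis. Payload 9 kg.
Tool frame: the origin (TCP) lies between the finger pads; the fingertips stand 14 mm ahead of it and the grasp point (between the pads) lies 5 mm behind it; z points along the fingers, y is the line along which they close (so a half turn about z gives the same grasp; the last joint's range is limited). The gripper opens to 85 mm and grips with 20 to 120 N. Pads are 22 mm wide; open, the fingers measure 114 mm over their backs; the gripper's body (76 mm by 85 mm) begins 54 mm behind the grasp point. The pads swing forward as they close: fully open they stand 13 mm farther back than shut.
Start: joints at [0.988, 0.104, 0.097, 1.564, 0, 1.353], TCP at [0.214, 0.561, 0.207] pointing down, gripper open.
Joint ranges: [-2.99, 2.99], [-0.84, 1.86], [-1.1, 1.16], [-1.84, 2.11], [-1.51, 1.56], [-3.14, 3.14]. Speed limits (rad/s): [2.22, 2.22, 2.57, 3.14, 3.14, 3.14].

## Interface

Orientations are given as a unit quaternion [w, x, y, z].
In Python, from rig import status, cams, ctrl gives the robot as it stands. The module is installed in compiled form; this text tells all that it offers.
- The arm moves only by the shell command python3 -m handwheel [OPENING], which reads ROWS from standard input. ROWS is a JSON list of rows, 1 to 20 of them, each written [[dx, dy, dz], [rx, ry, rz]]: dx, dy, dz in m, then a rotation vector rx, ry, rz in rad; each row shifts and turns the commanded pose from where the row before left it, along the tool's axes as they then stand; what a row does not reach is not made up. A row lasts 1/10 s, in which the tool goes at most 0.05 m and 0.15 rad, less where a joint would pass 70% of its speed; a pose out of reach is approached as far as the arm can. OPENING is the opening from 0.0 (shut) to 1.0 (fully open), set as the command begins (- or left out keeps the last). The fingers move at their own pace and stop on an object; the grip force is fixed at half the most. Time passes only in rows, so rows that do not move let the fingers close. It prints the time, the measured TCP pose, the force, the opening and the grip force at its end. Input that does not fit is refused with a message, and nothing moves.
- status.read_state(): the state, without advancing time (a new reading comes with each control period).
- cams.camera(name): name is "scene" or "side" or "wrist"; returns (picture, depth): 400x640x3 uint8, red, green, blue; 400x640 float32, m along the optical axis (not along the pixel's ray), 0 where there is no reading.
- cams.calibration(name): a dict with "K" (3x3 intrinsics, pixels), "pose" (4x4, takes a point from camera to world coordinates). Camera axes: x right, y down, z forward; pixel columns grow to the right and rows downward; lengths in m; the calibration is good to about 2 mm. A picture is of the moment at which its call begins: read the wrist's pose just before it. calibration takes no time and is no camera call; for the wrist camera it gives the pose at the moment of the call.
- ctrl.close_job(): hands the job in; it is judged then, once.
The state is a dict: "time": time; "joint_positions": joint angles; "joint_vel": joint speeds; "joint_torque": joint torques, N m; "ee_pos": TCP position; "orientation": TCP orientation; "force": force on the tool from outside, world axes, zero at the start; "ft_torque": the same for the moment, N m; "finger_gap": opening from 0.0 (shut) to 1.0 (fully open); "grasp_force": force on a finger pad.
Only numpy, scipy, OpenCV 4.12 (cv2) and the standard library are available. Lean on these libraries where they do the work, as an engineer would, in place of code of your own. Each camera call takes 0.05 s, during which the arm holds its last target. There are 200 camera calls.

## Working session

There is one attempt and no reset: what is moved stays moved. The work goes in short steps, Python scripts to look and compute and a shell command to move; the robot and the scene stay as the last step left them, time stands still between calls to the robot, and variables do not carry over. Pictures are saved under pics/ and viewed, at most 10 in all, crops included, and the job is handed in when it is done.

```bash
mkdir -p pics
cat > h.py <<'E'
import numpy as np, cv2
from rig import status, cams, ctrl
from scipy.spatial.transform import Rotation as R
def shot(n,f):
    c=cams.calibration(n); p,d=cams.camera(n)
    cv2.imwrite(f'pics/{f}.png',p[:,:,::-1]); np.savez(f'pics/{f}.npz',p=p,d=d,K=c['K'],T=c['pose']); return p,d,c
def load(f):
    z=np.load(f'pics/{f}.npz'); return z['p'],z['d'],z['K'],z['T']
def cloud(f):
    p,d,K,T=load(f); v,u=np.mgrid[:d.shape[0],:d.shape[1]]
    X=np.stack([(u-K[0,2])*d/K[0,0],(v-K[1,2])*d/K[1,1],d],-1)@T[:3,:3].T+T[:3,3]
    X[d==0]=np.nan; return X
def proj(f,P):
    p,d,K,T=load(f); q=(np.asarray(P)-T[:3,3])@T[:3,:3]; return (q@K.T)[...,:2]/q[...,2:]
def totool(dw):
    s=status.read_state(); q=s['orientation']; return R.from_quat([q[1],q[2],q[3],q[0]]).inv().apply(dw)
E
python3 - <<'E'
from h import *
print(status.read_state())
for n in ['scene','side']:
    shot(n,n+'0'); c=cams.calibration(n); print(n,c['K'],c['pose'])
E
```

```text
{'time': 0.0, 'joint_positions': array([9.88290060e-01, 1.04712011e-01, 9.64447479e-02, 1.56389579e+00,
       1.65407305e-05, 1.35310608e+00]), 'joint_vel': array([-0.00148307, -0.00018485, -0.00022256,  0.00012484, -0.00125556,
       -0.00086229]), 'joint_torque': array([ 2.92038821e-03, -5.56921613e+01,  5.03655517e+01,  1.66366197e-02,
       -2.13424660e-04,  4.78020738e-06]), 'ee_pos': array([0.21383686, 0.56020229, 0.20600141]), 'orientation': array([-2.73792976e-04,  1.81398119e-01,  9.83409505e-01, -6.26171123e-04]), 'force': array([-0.72424336, -0.74005695, -0.53872311]), 'ft_torque': array([-0.0044818 , -0.00782525, -0.01540362]), 'grasp_force': 0.0, 'finger_gap': 1.0029750271633906}
scene [[473.15581829   0.         318.5596516 ]
 [  0.         473.15581829 193.5138473 ]
 [  0.           0.           1.        ]] [[ 0.80423836  0.39783255 -0.44150869  0.98786409]
 [ 0.59427041 -0.54655774  0.59001468 -0.68927244]
 [-0.00658295 -0.73688799 -0.67598281  0.95382124]
 [ 0.          0.          0.          1.        ]]
side [[458.52981076   0.         325.92100718]
 [  0.         458.52981076 199.07252929]
 [  0.           0.           1.        ]] [[ 0.7661486  -0.42632651  0.48089711 -0.08005106]
 [-0.64258281 -0.52003378  0.56271858 -0.64384199]
 [ 0.01018089 -0.74014227 -0.67237324  0.89813855]
 [ 0.          0.          0.          1.        ]]
```

View pics/scene0.png

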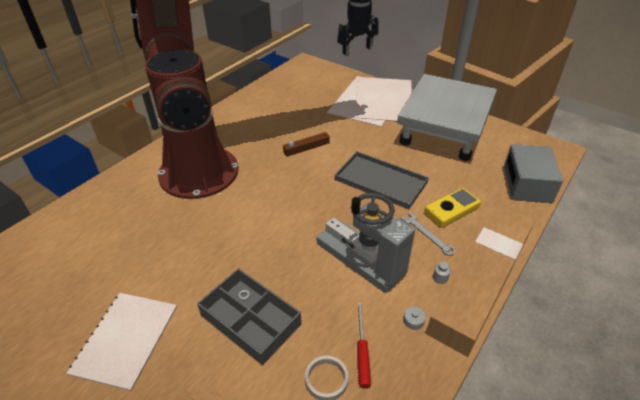

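View pics/side0.png

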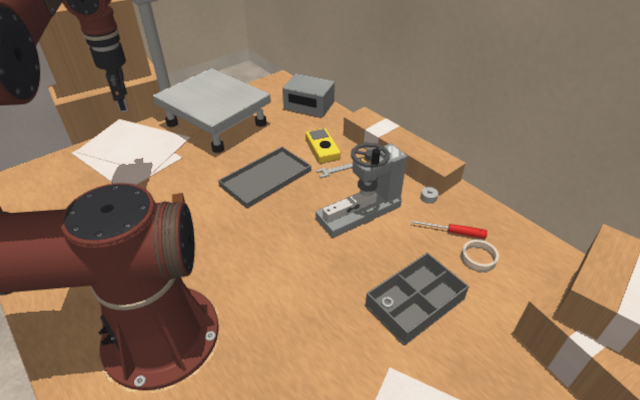

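Scene view: the press is at (370,240), with its aluminium bar sticking out at (342,230). The black crank handle is at (355,205), the plain tray at (382,178), the sorter at (250,312). In the side view the bar is at (345,207), the handle at (376,157) and the tray at (265,176).
Cell candidates: the aluminium bar with a dark hole in the press, scene (342,230), and the brown/rust bar on the bench, scene (306,144). By the description it is the aluminium one. I'll check it in a close crop.

Run:
```python
from h import *
a=cv2.imread('pics/scene0.png')[175:300,300:430]; b=cv2.imread('pics/side0.png')[130:240,300:420]
cv2.imwrite('pics/crop0.png',np.hstack([cv2.resize(a,(400,400),interpolation=2),cv2.resize(b,(400,400),interpolation=2)]))
A=np.vstack([cloud(f)[y0:y1,x0:x1].reshape(-1,3) for f,y0,y1,x0,x1 in [('scene0',150,300,300,430),('side0',130,240,200,420)]])
for f in ['scene0','side0']:
    X=cloud(f)
    for n,uvs in {'scene0':dict(cell=(333,226),handle=(355,205),tray=(382,178),brown=(306,143)),'side0':dict(cell=(334,211),handle=(376,157),tray=(265,176))}[f].items():
        print(f,n,X[uvs[1],uvs[0]].round(4))
m=(A[:,2]>.03)&(A[:,2]<.3)
np.save('A.npy',A)
B=A[(A[:,2]>.170)&(A[:,2]<.26)]; print(len(B),np.nanmin(B,0),np.nanmax(B,0),np.histogram(B[:,2],18,(.17,.26)))
```

```text
scene0 cell [0.5089 0.0121 0.0605]
scene0 handle [ 0.6016 -0.0392  0.2287]
scene0 tray [0.4821 0.3137 0.0018]
scene0 brown [0.2059 0.2896 0.0298]
side0 cell [0.5049 0.0071 0.0613]
side0 handle [ 0.5935 -0.0411  0.225 ]
side0 tray [0.483  0.304  0.0034]
2599 [ 0.56729373 -0.04573495  0.17001136] [0.7232513  0.05671815 0.24286784] (array([732, 394,  44,  29, 197, 702, 240,  28,  28,  30,  26,  28,  27,
        58,  36,   0,   0,   0]), array([0.17 , 0.175, 0.18 , 0.185, 0.19 , 0.195, 0.2  , 0.205, 0.21 ,
       0.215, 0.22 , 0.225, 0.23 , 0.235, 0.24 , 0.245, 0.25 , 0.255,
       0.26 ]))
```

View pics/crop0.png

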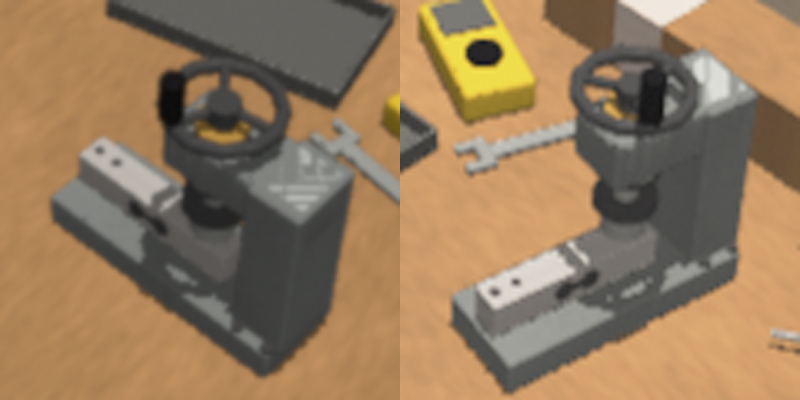

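The crop shows the aluminium bar with two joined dark holes, lying under the ram, so the choice is right. The handle stands on the rim on the -y side. Next I'll fit the geometry.

Run:
```python
from h import *
from scipy.optimize import least_squares
for f in ['scene0','side0']:
    X=cloud(f); A=X.reshape(-1,3); A=A[~np.isnan(A[:,0])]
    box=lambda x0,x1,y0,y1,z0,z1:A[(A[:,0]>x0)&(A[:,0]<x1)&(A[:,1]>y0)&(A[:,1]<y1)&(A[:,2]>z0)&(A[:,2]<z1)]
    W=box(.5,.72,-.12,.12,.188,.205)
    s=least_squares(lambda p:np.hypot(W[:,0]-p[0],W[:,1]-p[1])-.045,[.62,0],loss='soft_l1',f_scale=.004); print(f,'wheel',s.x,len(W),'z95',np.percentile(W[:,2],95))
    H=box(.5,.72,-.12,.12,.211,.25)
    T=H[H[:,2]>.233]; print('handle mean',H.mean(0),'top',T.mean(0),T[:,2].max(),len(T))
    s2=least_squares(lambda p:np.hypot(H[:,0]-p[0],H[:,1]-p[1])-.010,H.mean(0)[:2]); print('handle fit',s2.x)
    C=box(.42,.58,-.1,.1,.054,.066); C=C[C[:,0]<.60]
    r=cv2.minAreaRect(C[:,:2].astype(np.float32)*1000); print('cell top',r,np.median(C[:,2]),len(C))
    print(cv2.boxPoints(r).round(1).tolist())
    Tw=box(.3,.7,.1,.5,.016,.03); r=cv2.minAreaRect(Tw[:,:2].astype(np.float32)*1000); print('tray',r,np.median(Tw[:,2]))
    F=box(r[0][0]/1e3-.05,r[0][0]/1e3+.05,r[0][1]/1e3-.04,r[0][1]/1e3+.04,-.01,.03); print('floor',np.median(F[:,2]))
```

```text
scene0 wheel [0.62092963 0.00317159] 663 z95 0.2017264360203505
handle mean [ 0.60094034 -0.03727582  0.2304642 ] top [ 0.60036286 -0.03544427  0.23901342] 0.24286783996968675 61
handle fit [ 0.59828716 -0.03229813]
cell top ((533.5948486328125, 17.203582763671875), (33.521080017089844, 94.63032531738281), 82.44482421875) 0.059556389937316934 343
[[484.5, 6.800000190734863], [578.2999877929688, -5.599999904632568], [582.7000122070312, 27.600000381469727], [488.8999938964844, 40.0]]
tray ((526.9609985351562, 364.04827880859375), (343.86962890625, 275.1554870605469), 2.0353260040283203) 0.02078786660750076
floor 0.004202486107609649
side0 wheel [ 6.17130567e-01 -3.53499358e-04] 496 z95 0.20086096873943932
handle mean [ 0.59261866 -0.03790801  0.22935274] top [ 0.59451325 -0.03653994  0.23827626] 0.2420372699836345 43
handle fit [ 0.59717313 -0.03383829]
cell top ((532.4649658203125, 14.421191215515137), (33.967533111572266, 98.45803833007812), 80.8007583618164) 0.058610942546078904 307
[[481.20001220703125, 5.5], [578.2999877929688, -10.199999809265137], [583.7999877929688, 23.299999237060547], [486.6000061035156, 39.099998474121094]]
tray ((525.36181640625, 363.11004638671875), (350.2045593261719, 277.7694396972656), 1.9451045989990234) 0.020406817414312828
floor 0.003353117796423888
```

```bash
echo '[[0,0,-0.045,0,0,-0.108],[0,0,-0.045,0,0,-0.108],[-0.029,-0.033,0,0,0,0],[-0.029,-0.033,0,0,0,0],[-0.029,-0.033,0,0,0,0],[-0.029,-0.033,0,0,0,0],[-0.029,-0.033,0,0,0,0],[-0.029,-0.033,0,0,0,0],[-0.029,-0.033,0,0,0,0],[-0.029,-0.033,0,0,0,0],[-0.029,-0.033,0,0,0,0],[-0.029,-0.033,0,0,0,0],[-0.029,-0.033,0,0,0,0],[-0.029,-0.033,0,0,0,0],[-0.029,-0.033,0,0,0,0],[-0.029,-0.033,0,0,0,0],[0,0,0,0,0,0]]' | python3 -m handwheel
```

```text
refused: ROWS must be rows with the three-number parts in brackets of their own. Nothing was moved.
```

I used the wrong layout. The manual says rows with the three-number parts in brackets of their own; once more.

```bash
echo '[[[0,0,-0.045],[0,0,-0.108]],[[0,0,-0.045],[0,0,-0.108]],[[-0.029,-0.033,0],[0,0,0]],[[-0.029,-0.033,0],[0,0,0]],[[-0.029,-0.033,0],[0,0,0]],[[-0.029,-0.033,0],[0,0,0]],[[-0.029,-0.033,0],[0,0,0]],[[-0.029,-0.033,0],[0,0,0]],[[-0.029,-0.033,0],[0,0,0]],[[-0.029,-0.033,0],[0,0,0]],[[-0.029,-0.033,0],[0,0,0]],[[-0.029,-0.033,0],[0,0,0]],[[-0.029,-0.033,0],[0,0,0]],[[-0.029,-0.033,0],[0,0,0]],[[-0.029,-0.033,0],[0,0,0]],[[-0.029,-0.033,0],[0,0,0]],[[0,0,0],[0,0,0]]]' | python3 -m handwheel
python3 - <<'E'
from h import *
shot('wrist','w1'); s=status.read_state(); print(s['ee_pos'],s['joint_positions'].round(2),R.from_quat(np.roll(s['orientation'],-1)).as_matrix().round(3)); print(cams.calibration('wrist')['pose'].round(3))
E
```

```text
time: 1.8
ee_pos: [0.5487, 0.0392, 0.295]
orientation: [-0.001, 0.077, 0.997, -0.0]
force: [-0.1, 0.8, 0.0]
finger_gap: 1.003
grasp_force: 0.0
[0.54757699 0.04134384 0.29550911] [-0.16 -0.01  0.14  1.73 -0.   -0.01] [[-0.988  0.152 -0.002]
 [ 0.152  0.988  0.   ]
 [ 0.002 -0.    -1.   ]]
[[ 0.151  0.939  0.31   0.468]
 [ 0.989 -0.143 -0.047  0.054]
 [-0.     0.314 -0.949  0.462]
 [ 0.     0.     0.     1.   ]]
```

View pics/w1.png

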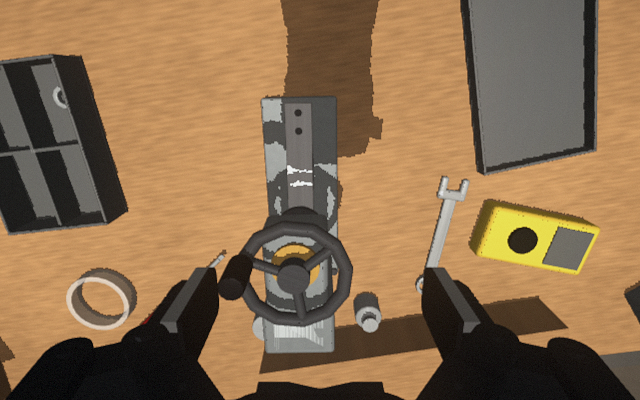

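Wrist view: hub at (293,277), crank handle at (236,272), cell front with two holes at (298,120), tray's right-hand wall at upper right (530,80).

Run:
```python
from h import *
from scipy.optimize import least_squares
X=cloud('w1'); A=X[:330,215:360].reshape(-1,3); A=A[~np.isnan(A[:,0])]
W=A[(A[:,2]>.185)&(A[:,2]<.205)&(np.hypot(A[:,0]-.619,A[:,1]-.001)>.035)]
s=least_squares(lambda p:np.hypot(W[:,0]-p[0],W[:,1]-p[1])-p[2],[.62,0,.045],loss='soft_l1',f_scale=.003); print('wheel',s.x,len(W),'ztop',np.percentile(W[:,2],[50,90,97]))
H=A[(A[:,2]>.212)&(A[:,2]<.25)]; T=H[H[:,2]>np.percentile(H[:,2],97)-.003]; print('handle',H.mean(0),'top',T.mean(0),len(T),cv2.minEnclosingCircle(T[:,:2].astype(np.float32)*1000))
C=A[(A[:,2]>.05)&(A[:,2]<.067)&(A[:,0]<.57)]; r=cv2.minAreaRect(C[:,:2].astype(np.float32)*1000); print(np.median(C[:,2]),cv2.boxPoints(r).round(1).tolist())
Y=A[(A[:,2]>.02)&(A[:,2]<.04)&(A[:,0]<.6)]; print('base',np.median(Y[:,2]),cv2.boxPoints(cv2.minAreaRect(Y[:,:2].astype(np.float32)*1000)).round(1).tolist())
# tray from scene & side walls
for f,c in [('scene0',[slice(145,210),slice(325,435)]),('side0',[slice(140,210),slice(210,320)])]:
    Q=cloud(f)[tuple(c)].reshape(-1,3); Q=Q[(Q[:,2]>.015)&(Q[:,2]<.028)&(Q[:,1]<.5)]
    print('tray',cv2.minAreaRect(Q[:,:2].astype(np.float32)*1000),cv2.boxPoints(cv2.minAreaRect(Q[:,:2].astype(np.float32)*1000)).round().tolist())
```

```text
wheel [0.6190616 0.0060145 0.0435815] 3971 ztop [0.19879397 0.20019889 0.20070215]
handle [ 0.59606965 -0.03111626  0.232695  ] top [ 0.59874363 -0.0328286   0.23968364] 511 ((598.938720703125, -33.49894714355469), 10.252342224121094)
0.05949885446572312 [[486.1000061035156, 9.100000381469727], [569.4000244140625, -2.9000000953674316], [573.7000122070312, 26.899999618530273], [490.3999938964844, 38.79999923706055]]
base 0.029433475369250256 [[477.1000061035156, -21.100000381469727], [599.4000244140625, -36.79999923706055], [610.9000244140625, 52.29999923706055], [488.6000061035156, 68.0999984741211]]
tray ((511.53082275390625, 303.0688171386719), (306.5426330566406, 148.55877685546875), 4.136702060699463) [[353.0, 366.0], [364.0, 218.0], [670.0, 240.0], [659.0, 388.0]]
tray ((503.4535217285156, 299.0100402832031), (281.6157531738281, 319.81060791015625), 58.42103958129883) [[293.0, 263.0], [566.0, 95.0], [713.0, 335.0], [441.0, 503.0]]
```

```bash
echo '[[[-0.0207,-0.022,0],[0,0,0]],[[-0.0207,-0.022,0],[0,0,0]],[[-0.0207,-0.022,0],[0,0,0]],[[0,0,0.03],[0,0,0]],[[0,0,0.03],[0,0,0]],[[0,0,0.0165],[0,0,0]],[[0,0,0],[0,0,0]],[[0,0,0],[0,0,0]],[[0,0,0],[0,0,0]]]' | python3 -m handwheel; echo '[[[0,0,0],[0,0,0]],[[0,0,0],[0,0,0]],[[0,0,0],[0,0,0]],[[0,0,0],[0,0,0]],[[0,0,0],[0,0,0]],[[0,0,0],[0,0,0]],[[0,0,0],[0,0,0]],[[0,0,0],[0,0,0]]]' | python3 -m handwheel 0.0
```

```text
time: 2.75
ee_pos: [0.5992, -0.0306, 0.222]
orientation: [0.001, 0.074, 0.997, -0.0]
force: [0.1, -0.4, 0.4]
finger_gap: 0.999
grasp_force: 0.0
time: 3.55
ee_pos: [0.5987, -0.031, 0.2203]
orientation: [-0.0, 0.074, 0.997, 0.0]
force: [-0.1, 0.3, -0.1]
finger_gap: 0.0
grasp_force: 0.0
```

The fingers closed fully on nothing, so I need to look.

Run:
```python
from h import *
shot('wrist','w2'); s=status.read_state(); print(s['ee_pos'],s['finger_gap'],s['grasp_force'])
shot('scene','s2'); shot('side','d2')
a=cv2.imread('pics/w2.png')[150:400,160:480]; b=cv2.imread('pics/scene0.png')
b=cv2.imread('pics/s2.png')[150:300,300:430];c=cv2.imread('pics/d2.png')[80:240,300:440]
cv2.imwrite('pics/m2.png',np.hstack([cv2.resize(a,(380,380)),cv2.resize(b,(210,380)),cv2.resize(c,(210,380))]))
```

```text
[ 0.59868898 -0.0310266   0.22030146] 0.0019829537839369396 0.0
```

View pics/m2.png

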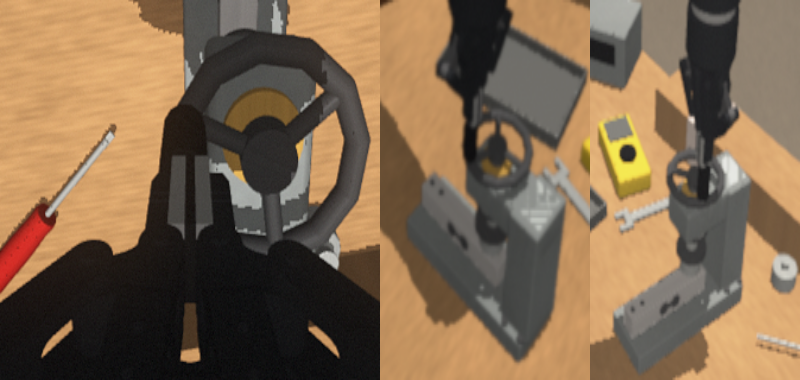

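The handle (crop 185,130) stands on the robot side of the closed fingers (190,190), so they missed it or squeezed it out. I'll measure again.

Run:
```python
from h import *
from scipy.optimize import least_squares
# crop scale: 320x250 -> 380x380 ; handle approx px
X=cloud('w2'); u=int(160+185*320/380)
for v in range(205,300,6): print(v,u,X[v,u].round(4), load('w2')[0][v,u])
A=X.reshape(-1,3); A=A[~np.isnan(A[:,0])]
H=A[(A[:,2]>.212)&(A[:,2]<.244)&(A[:,0]<.605)&(A[:,0]>.56)&(abs(A[:,1]+.03)<.03)]
T=H[H[:,2]>.235]; print(H.mean(0),T.mean(0) if len(T) else 0,len(T),cv2.minEnclosingCircle(T[:,:2].astype(np.float32)*1000))
W=A[(A[:,2]>.185)&(A[:,2]<.205)&(np.hypot(A[:,0]-.619,A[:,1]-.004)>.035)&(np.hypot(A[:,0]-.619,A[:,1]-.004)<.06)]
s=least_squares(lambda p:np.hypot(W[:,0]-p[0],W[:,1]-p[1])-p[2],[.62,0,.045],loss='soft_l1',f_scale=.003); print('wheel',s.x,len(W),np.percentile(W[:,2],[50,90]))
print(proj('w2',status.read_state()['ee_pos']))
```

```text
205 315 [ 0.6427 -0.0421  0.0285] [141 114  93]
211 315 [ 0.5897 -0.0319  0.1924] [113  81  56]
217 315 [ 0.5911 -0.032   0.1983] [54 45 43]
223 315 [ 0.5901 -0.0317  0.2099] [36 26 19]
229 315 [ 0.5898 -0.0315  0.2187] [39 31 24]
235 315 [ 0.5898 -0.0314  0.2263] [33 28 20]
241 315 [ 0.5898 -0.0314  0.2332] [35 26 21]
247 315 [ 0.5902 -0.0313  0.2388] [36 27 23]
253 315 [ 0.5886 -0.031   0.248 ] [79 73 68]
259 315 [ 0.5881 -0.0308  0.2544] [78 76 72]
265 315 [ 0.5884 -0.0308  0.2589] [78 74 68]
271 315 [ 0.5882 -0.0307  0.264 ] [72 70 65]
277 315 [ 0.5884 -0.0307  0.2682] [65 63 61]
283 315 [ 0.5887 -0.0307  0.272 ] [63 57 54]
289 315 [ 0.5881 -0.0305  0.2768] [58 55 50]
295 315 [ 0.5886 -0.0306  0.2799] [46 42 40]
[ 0.59184225 -0.03283119  0.22905853] [ 0.59217964 -0.03435553  0.23852958] 358 ((596.279052734375, -33.71031951904297), 9.269204139709473)
wheel [0.61845801 0.00556635 0.0426887 ] 6298 [0.19871381 0.20013059]
[318.57892127 245.76348819]
```

Run:
```python
from h import *
s=status.read_state(); print(s['ee_pos'],s['joint_positions'].round(3))
for f,tcp in [('w1',[.5476,.0413,.2955]),('w2',s['ee_pos'])]:
    X=cloud(f); L=(X-tcp)@np.array([[-.988,.152,0],[.152,.988,0],[0,0,-1]]).T
    for v in range(240,400,20):
        row=L[v]; ok=np.where(row[:,2]<.02)[0]; print(f,v,[(int(u),(row[u]*1000).round().astype(int).tolist()) for u in ok[::max(1,len(ok)//5)]][:6])
for f in ['s2','d2']:
    X=cloud(f).reshape(-1,3); M=X[(np.hypot(X[:,0]-.599,X[:,1]+.032)<.02)&(X[:,2]>.2)&(X[:,2]<.32)]
    for z in np.arange(.2,.32,.008):
        q=M[(M[:,2]>=z)&(M[:,2]<z+.008)]; print(f,z.round(3),len(q),q.mean(0).round(3) if len(q) else '')
```

```text
[ 0.59870008 -0.03101722  0.22029488] [-0.27   0.106  0.124  1.589  0.    -0.121]
w1 240 []
w1 260 []
w1 280 [(182, [5, -55, -43]), (196, [8, -47, -49]), (210, [6, -44, -45]), (430, [6, 42, -45]), (444, [9, 45, -50])]
w1 300 [(162, [5, -58, -56]), (184, [9, -47, -63]), (206, [1, -44, -51]), (430, [-1, 41, -48]), (453, [9, 44, -62]), (476, [5, 54, -57])]
w1 320 [(148, [4, -58, -67]), (174, [9, -46, -73]), (200, [-1, -44, -59]), (437, [-2, 41, -58]), (463, [9, 43, -73]), (490, [4, 55, -67])]
w1 340 [(65, [10, -73, -83]), (139, [11, -51, -85]), (183, [2, -44, -74]), (455, [2, 41, -74]), (499, [11, 49, -84]), (573, [10, 70, -84])]
w1 360 [(38, [9, -76, -90]), (101, [6, -62, -86]), (164, [10, -42, -91]), (474, [9, 40, -90]), (537, [5, 60, -85]), (601, [10, 72, -91])]
w1 380 [(21, [9, -75, -97]), (96, [3, -61, -91]), (171, [15, -35, -102]), (465, [15, 32, -103]), (540, [4, 57, -92]), (616, [9, 72, -97])]
w2 240 [(297, [4, -11, -1]), (306, [8, -6, -10]), (315, [8, -2, -11]), (324, [7, 3, -9]), (375, [-6, 32, 20]), (465, [-5, 84, 20])]
w2 260 [(294, [2, -11, -19]), (306, [11, -5, -35]), (318
[... 1171 characters left out ...]
.277]
s2 0.28 15 [ 0.608 -0.034  0.284]
s2 0.288 41 [ 0.607 -0.034  0.293]
s2 0.296 50 [ 0.602 -0.04   0.3  ]
s2 0.304 33 [ 0.601 -0.041  0.309]
s2 0.312 38 [ 0.61  -0.036  0.316]
d2 0.2 19 [ 0.593 -0.038  0.204]
d2 0.208 21 [ 0.591 -0.039  0.212]
d2 0.216 22 [ 0.591 -0.038  0.221]
d2 0.224 20 [ 0.591 -0.039  0.229]
d2 0.232 32 [ 0.593 -0.038  0.237]
d2 0.24 12 [ 0.593 -0.038  0.244]
d2 0.248 24 [ 0.589 -0.035  0.253]
d2 0.256 29 [ 0.59  -0.037  0.259]
d2 0.264 40 [ 0.59  -0.037  0.268]
d2 0.272 26 [ 0.589 -0.037  0.276]
d2 0.28 17 [ 0.587 -0.033  0.284]
d2 0.288 32 [ 0.589 -0.033  0.292]
d2 0.296 32 [ 0.59  -0.035  0.299]
d2 0.304 27 [ 0.592 -0.041  0.309]
d2 0.312 18 [ 0.592 -0.037  0.315]
```

The depth shows the real fingertips ending about 27 mm behind the reported TCP when shut, not 14 mm ahead. The fingers therefore closed above the handle without touching it. I'll work with fingertip z = TCP z + 0.027 from here: open, go about 40 mm lower, then grip.

```bash
echo '[[[0,0,0],[0,0,0]],[[0,0,0],[0,0,0]],[[0,0,0],[0,0,0]],[[0,0,0],[0,0,0]],[[0,0,0],[0,0,0]],[[0,-0.002,0.01],[0,0,0]],[[0,0,0.01],[0,0,0]],[[0,0,0.01],[0,0,0]],[[0,0,0.01],[0,0,0]],[[0,0,0],[0,0,0]],[[0,0,0],[0,0,0]]]' | python3 -m handwheel 1.0; echo '[[[0,0,0],[0,0,0]],[[0,0,0],[0,0,0]],[[0,0,0],[0,0,0]],[[0,0,0],[0,0,0]],[[0,0,0],[0,0,0]],[[0,0,0],[0,0,0]],[[0,0,0],[0,0,0]],[[0,0,0],[0,0,0]]]' | python3 -m handwheel 0.0
```

```text
time: 4.8
ee_pos: [0.5982, -0.0329, 0.18]
orientation: [-0.0, 0.074, 0.997, 0.0]
force: [0.3, -0.5, 0.4]
finger_gap: 1.0
grasp_force: 0.0
time: 5.6
ee_pos: [0.5984, -0.0336, 0.1807]
orientation: [0.0, 0.075, 0.997, -0.0]
force: [-3.3, -4.2, 4.4]
finger_gap: 0.216
grasp_force: 58.6
```

Run:
```python
import numpy as np
k=np.arange(24); p=np.radians(-11.6+15*k)
for i in k: print(i,(-11.75*np.cos(p[i])).round(1),(11.75*np.sin(p[i])).round(1))
```

```text
0 -11.5 -2.4
1 -11.7 0.7
2 -11.1 3.7
3 -9.8 6.5
4 -7.8 8.8
5 -5.3 10.5
6 -2.4 11.5
7 0.7 11.7
8 3.7 11.1
9 6.5 9.8
10 8.8 7.8
11 10.5 5.3
12 11.5 2.4
13 11.7 -0.7
14 11.1 -3.7
15 9.8 -6.5
16 7.8 -8.8
17 5.3 -10.5
18 2.4 -11.5
19 -0.7 -11.7
20 -3.7 -11.1
21 -6.5 -9.8
22 -8.8 -7.8
23 -10.5 -5.3
```

```bash
echo '[[[-0.0115,-0.0024,-0.001],[0,0,0]],[[-0.0117,0.0007,-0.001],[0,0,0]],[[-0.0111,0.0037,-0.001],[0,0,0]],[[-0.0098,0.0065,-0.001],[0,0,0]],[[-0.0078,0.0088,-0.001],[0,0,0]],[[-0.0053,0.0105,-0.001],[0,0,0]],[[0,0,0],[0,0,0]]]' | python3 -m handwheel; python3 -c "
from h import *
s=status.read_state();p=s['ee_pos']-[.619,.0057,0];print(np.hypot(*p[:2]),np.degrees(np.arctan2(p[1],p[0])),s['ee_pos'],s['force'])"
```

```text
time: 6.3
ee_pos: [0.6611, -0.014, 0.187]
orientation: [0.002, 0.074, 0.997, -0.0]
force: [6.8, -3.1, 3.2]
finger_gap: 0.219
grasp_force: 59.3
0.046474799558130525 -25.12595815998741 [ 0.66107719 -0.01403365  0.18702605] [ 6.83371816 -3.07664817  3.24553328]
```

```bash
echo '[[[-0.0024,0.0115,-0.001],[0,0,0]],[[0.0007,0.0117,-0.001],[0,0,0]],[[0.0037,0.0111,-0.001],[0,0,0]],[[0.0065,0.0098,-0.001],[0,0,0]],[[0.0088,0.0078,-0.001],[0,0,0]],[[0.0105,0.0053,-0.001],[0,0,0]],[[0.0115,0.0024,-0.001],[0,0,0]],[[0,0,0],[0,0,0]]]' | python3 -m handwheel; python3 -c "
from h import *
s=status.read_state();p=s['ee_pos']-[.619,.0057,0];print(np.hypot(*p[:2]),np.degrees(np.arctan2(p[1],p[0])),s['ee_pos'],s['force'])"
```

```text
time: 7.1
ee_pos: [0.6286, 0.0499, 0.194]
orientation: [0.0, 0.075, 0.997, -0.001]
force: [-4.2, -7.3, 6.7]
finger_gap: 0.213
grasp_force: 60.0
0.04521500289466782 77.73288290824753 [0.62860681 0.04988264 0.19399293] [-4.2200428  -7.28152417  6.65240745]
```

```bash
echo '[[[0.0117,-0.0007,-0.001],[0,0,0]],[[0.0111,-0.0037,-0.001],[0,0,0]],[[0.0098,-0.0065,-0.0009],[0,0,0]],[[0.0078,-0.0088,-0.0009],[0,0,0]],[[0.0053,-0.0105,-0.0009],[0,0,0]],[[0.0024,-0.0115,-0.0009],[0,0,0]],[[0,0,0],[0,0,0]],[[0,0,0],[0,0,0]]]' | python3 -m handwheel; python3 -c "
from h import *
s=status.read_state();p=s['ee_pos']-[.619,.0057,0];a=np.arctan2(p[1],p[0]);print(np.hypot(*p[:2]),np.degrees(a),s['ee_pos'],s['force'],s['force'][:2]@[-np.sin(a),np.cos(a)])"
python3 - <<'E'
import numpy as np
r=.045
for t in np.arange(167,420,10):
    p=np.radians(t+90+5+8.6); print(t,(-7.84*np.cos(p)).round(1),(7.84*np.sin(p)).round(1))
E
```

```text
time: 7.9
ee_pos: [0.5768, 0.0159, 0.1998]
orientation: [0.002, 0.075, 0.997, -0.0]
force: [3.7, -5.2, 2.7]
finger_gap: 0.221
grasp_force: 60.1
0.043418160119501996 166.45244445419848 [0.57678991 0.01587081 0.19980264] [ 3.71098246 -5.2404932   2.74195801] 4.225374440159459
167 -0.1 -7.8
177 -1.4 -7.7
187 -2.8 -7.3
197 -4.0 -6.7
207 -5.1 -6.0
217 -6.1 -5.0
227 -6.8 -3.8
237 -7.4 -2.6
247 -7.7 -1.3
257 -7.8 0.1
267 -7.7 1.4
277 -7.3 2.8
287 -6.7 4.0
297 -6.0 5.1
307 -5.0 6.1
317 -3.8 6.8
327 -2.6 7.4
337 -1.3 7.7
347 0.1 7.8
357 1.4 7.7
367 2.8 7.3
377 4.0 6.7
387 5.1 6.0
397 6.1 5.0
407 6.8 3.8
417 7.4 2.6
```

```bash
cat > chk.py <<'E'
import sys
from h import *
F=[];
s=status.read_state();p=s['ee_pos']-[.6192,.0055,0];a=np.arctan2(p[1],p[0]);t=np.array([-np.sin(a),np.cos(a)])
f=s['force'];ft=f[:2]@t
print('t%.2f th%.1f r%.4f z%.4f Ft%.1f Fr%.1f Fz%.1f'%(s['time'],np.degrees(a),np.hypot(*p[:2]),s['ee_pos'][2],ft,f[0]*np.cos(a)+f[1]*np.sin(a),f[2]))
sys.exit(abs(ft)>float(sys.argv[1]))
E
echo '[[[-0.0001,-0.0078,-0.0007],[0,0,0]]]' | python3 -m handwheel >/dev/null; python3 chk.py 12 && echo '[[[-0.0007,-0.0039,-0.0003],[0,0,0]]]' | python3 -m handwheel>/dev/null; python3 chk.py 12 && echo '[[[-0.0007,-0.0038,-0.0004],[0,0,0]]]' | python3 -m handwheel>/dev/null; python3 chk.py 12;  echo '[[[0,0,0],[0,0,0]]]' | python3 -m handwheel >/dev/null;python3 chk.py 12
```

```text
t8.00 th173.9 r0.0437 z0.2003 Ft-6.7 Fr-5.9 Fz1.9
t8.00 th173.9 r0.0437 z0.2003 Ft-6.7 Fr-5.9 Fz1.9
t8.00 th173.9 r0.0437 z0.2003 Ft-6.7 Fr-5.9 Fz1.9
t8.10 th175.2 r0.0436 z0.2004 Ft-1.5 Fr-5.1 Fz3.0False
False
False
False
```

```bash
sed -i 's/sys.exit(abs(ft)>float(sys.argv\[1\]))/sys.exit(int(abs(ft)>float(sys.argv[1])))/' chk.py
echo '[[[-0.0007,-0.0039,-0.0003],[0,0,0]]]' | python3 -m handwheel>/dev/null; python3 chk.py 12 && echo '[[[-0.0007,-0.0038,-0.0004],[0,0,0]]]' | python3 -m handwheel>/dev/null; python3 chk.py 10 && echo '[[[-0.0014,-0.0036,-0.0003],[0,0,0]]]' | python3 -m handwheel >/dev/null; python3 chk.py 10 &&  echo '[[[-0.0014,-0.0037,-0.0004],[0,0,0]]]' | python3 -m handwheel >/dev/null;python3 chk.py 10 && echo '[[[-0.002,-0.0034,-0.0003],[0,0,0]]]' | python3 -m handwheel >/dev/null;python3 chk.py 10
```

```text
t8.20 th178.9 r0.0436 z0.2006 Ft-5.8 Fr-2.7 Fz3.1
t8.30 th-176.1 r0.0437 z0.2009 Ft-5.1 Fr-4.4 Fz2.8
t8.40 th-171.2 r0.0436 z0.2012 Ft-7.0 Fr-2.3 Fz4.6
t8.50 th-166.1 r0.0437 z0.2016 Ft-5.3 Fr-2.9 Fz3.2
t8.60 th-161.0 r0.0437 z0.2019 Ft-6.1 Fr-0.7 Fz5.9
```

```bash
echo '[[[-0.002,-0.0034,-0.0003],[0,0,0]]]' | python3 -m handwheel>/dev/null; python3 chk.py 8.5 && echo '[[[-0.0026,-0.003,-0.0003],[0,0,0]]]' | python3 -m handwheel>/dev/null && python3 chk.py 8.5 && echo '[[[-0.0026,-0.003,-0.0004],[0,0,0]]]' | python3 -m handwheel >/dev/null && python3 chk.py 8.5 &&  echo '[[[-0.003,-0.0025,-0.0003],[0,0,0]]]' | python3 -m handwheel >/dev/null && python3 chk.py 8.5 && echo '[[[-0.003,-0.0025,-0.0003],[0,0,0]]]' | python3 -m handwheel >/dev/null && python3 chk.py 8.5 && echo '[[[-0.0034,-0.0019,-0.0004],[0,0,0]]]' | python3 -m handwheel >/dev/null && python3 chk.py 8.5 && echo '[[[-0.0034,-0.0019,-0.0003],[0,0,0]]]' | python3 -m handwheel >/dev/null && python3 chk.py 8.5 && echo '[[[-0.0037,-0.0013,-0.0003],[0,0,0]]]' | python3 -m handwheel >/dev/null && python3 chk.py 8.5 && echo '[[[-0.0037,-0.0013,-0.0004],[0,0,0]]]' | python3 -m handwheel >/dev/null && python3 chk.py 8.5
```

```text
t8.70 th-155.9 r0.0437 z0.2022 Ft-5.2 Fr0.2 Fz6.2
t8.80 th-150.8 r0.0437 z0.2025 Ft-6.4 Fr1.6 Fz7.1
t8.90 th-145.5 r0.0438 z0.2029 Ft-5.9 Fr1.8 Fz6.4
t9.00 th-140.3 r0.0439 z0.2032 Ft-6.3 Fr4.4 Fz7.2
t9.10 th-135.2 r0.0440 z0.2035 Ft-5.8 Fr3.3 Fz7.2
t9.20 th-130.0 r0.0440 z0.2039 Ft-5.5 Fr4.9 Fz8.6
t9.30 th-124.8 r0.0442 z0.2042 Ft-6.0 Fr4.4 Fz7.0
t9.40 th-119.5 r0.0442 z0.2046 Ft-6.7 Fr6.7 Fz7.7
t9.50 th-114.5 r0.0444 z0.2049 Ft-5.7 Fr6.2 Fz7.1
```

```bash
echo '[[[-0.0039,-0.0006,-0.0003],[0,0,0]]]' | python3 -m handwheel>/dev/null; python3 chk.py 8.5 && echo '[[[-0.0039,-0.0006,-0.0003],[0,0,0]]]' | python3 -m handwheel>/dev/null && python3 chk.py 8.5 && echo '[[[-0.0039,0,-0.0003],[0,0,0]]]' | python3 -m handwheel >/dev/null && python3 chk.py 8.5 &&  echo '[[[-0.0039,0,-0.0003],[0,0,0]]]' | python3 -m handwheel >/dev/null && python3 chk.py 8.5 && echo '[[[-0.0039,0.0007,-0.0003],[0,0,0]]]' | python3 -m handwheel >/dev/null && python3 chk.py 8.5 && echo '[[[-0.0039,0.0007,-0.0004],[0,0,0]]]' | python3 -m handwheel >/dev/null && python3 chk.py 8.5 && echo '[[[-0.0036,0.0014,-0.0003],[0,0,0]]]' | python3 -m handwheel >/dev/null && python3 chk.py 8.5 && echo '[[[-0.0037,0.0014,-0.0003],[0,0,0]]]' | python3 -m handwheel >/dev/null && python3 chk.py 8.5 && echo '[[[-0.0034,0.002,-0.0003],[0,0,0]]]' | python3 -m handwheel >/dev/null && python3 chk.py 8.5
```

```text
t9.60 th-109.1 r0.0444 z0.2053 Ft-7.2 Fr7.1 Fz9.0
t9.70 th-103.9 r0.0446 z0.2056 Ft-7.0 Fr6.3 Fz6.2
t9.80 th-99.3 r0.0447 z0.2058 Ft-10.0 Fr6.9 Fz8.1
```

The tangential force has risen while the angle has started to lag. I'll let it settle, average it, and confirm with two half steps.

```bash
echo '[[[0,0,0],[0,0,0]]]' | python3 -m handwheel>/dev/null; python3 chk.py 99; echo '[[[0,0,0],[0,0,0]]]' | python3 -m handwheel>/dev/null; python3 chk.py 99; echo '[[[-0.002,0,-0.0002],[0,0,0]]]' | python3 -m handwheel >/dev/null; python3 chk.py 11 && echo '[[[-0.002,0.0003,-0.0001],[0,0,0]]]' | python3 -m handwheel >/dev/null; python3 chk.py 99;echo '[[[0,0,0],[0,0,0]]]' | python3 -m handwheel>/dev/null; python3 chk.py 99
```

```text
t9.90 th-98.8 r0.0447 z0.2058 Ft-6.1 Fr6.9 Fz7.7
t10.00 th-98.8 r0.0447 z0.2058 Ft-6.8 Fr6.5 Fz7.1
t10.10 th-97.3 r0.0447 z0.2059 Ft-10.8 Fr7.2 Fz7.5
t10.20 th-95.0 r0.0448 z0.2060 Ft-14.1 Fr8.4 Fz8.3
t10.30 th-94.8 r0.0448 z0.2060 Ft-10.2 Fr8.2 Fz7.3
```

The stop is definitely felt: about 14 N at peak while moving and about 10 N held, which I estimate as 0.3–0.4 mm of squeeze. Now I'll release and lift off.

```bash
echo '[[[0,0,0],[0,0,0]],[[0,0,0],[0,0,0]],[[0,0,0],[0,0,0]],[[0,0,0],[0,0,0]],[[0,0,0],[0,0,0]],[[0,0,-0.02],[0,0,0]],[[0,0,-0.03],[0,0,0]],[[0,0,-0.03],[0,0,0]],[[0,0,-0.03],[0,0,0]],[[0.045,0,0],[0,0,0]],[[0.045,0,0],[0,0,0]],[[0,0,0],[0,0,0]],[[0,0,0],[0,0,0]]]' | python3 -m handwheel 1.0
python3 - <<'E'
from h import *
from scipy.optimize import least_squares
s=status.read_state(); print(s['ee_pos'],R.from_quat(np.roll(s['orientation'],-1)).as_matrix().round(3)[:2,:2])
for n,f in [('wrist','w3'),('scene','s3'),('side','d3')]: shot(n,f)
for f in ['w3','s3','d3']:
    A=cloud(f).reshape(-1,3); A=A[~np.isnan(A[:,0])&(np.hypot(A[:,0]-.619,A[:,1]-.004)<.065)]
    H=A[(A[:,2]>.24)&(A[:,2]<.275)]; 
    if len(H)>5:
        T=H[H[:,2]>np.percentile(H[:,2],97)-.003]; print(f,'handle top',T.mean(0).round(4),len(T),'th',np.degrees(np.arctan2(T[:,1].mean()-.0055,T[:,0].mean()-.619)))
    W=A[(A[:,2]>.212)&(A[:,2]<.232)]; print('rim top',np.percentile(W[:,2],[50,90]))
    B=cloud(f).reshape(-1,3); C=B[(B[:,2]>.054)&(B[:,2]<.066)&(B[:,0]>.46)&(B[:,0]<.575)&(abs(B[:,1]-.015)<.05)]
    r=cv2.minAreaRect(C[:,:2].astype(np.float32)*1000); print('cell',np.median(C[:,2]),len(C),cv2.boxPoints(r).round(1).tolist())
E
```

```text
time: 11.6
ee_pos: [0.5277, -0.0245, 0.316]
orientation: [0.001, 0.074, 0.997, -0.0]
force: [0.4, -0.1, 0.7]
finger_gap: 1.002
grasp_force: 0.0
[ 0.52768172 -0.02448162  0.31599477] [[-0.989  0.148]
 [ 0.148  0.989]]
w3 handle top [ 0.6106 -0.038   0.2647] 490 th -100.94191329196744
rim top [0.22372306 0.225277  ]
cell 0.059466280314319164 1839 [[486.29998779296875, 9.199999809265137], [574.7000122070312, -4.0], [579.2000122070312, 25.799999237060547], [490.79998779296875, 39.099998474121094]]
s3 handle top [ 0.6123 -0.039   0.2657] 38 th -98.56315028949332
rim top [0.22366453 0.22626551]
cell 0.059443199268633284 323 [[485.5, 6.199999809265137], [574.5999755859375, -5.099999904632568], [578.7999877929688, 28.5], [489.70001220703125, 39.79999923706055]]
d3 handle top [ 0.6076 -0.0401  0.2639] 36 th -104.06369003858367
rim top [0.22232291 0.22529622]
cell 0.05832621077070521 294 [[480.5, 6.199999809265137], [572.0999755859375, -9.600000381469727], [578.0, 24.700000762939453], [486.3999938964844, 40.5]]
```

View pics/w3.png

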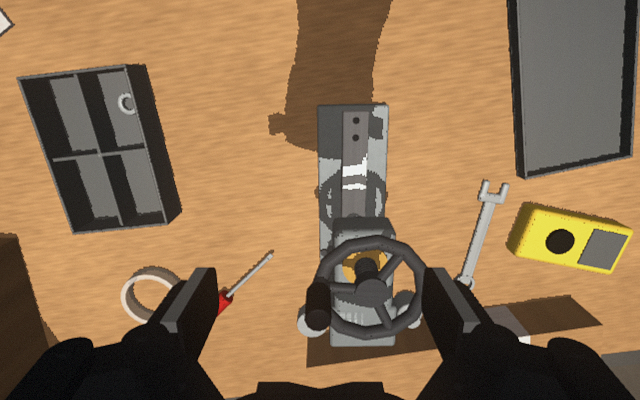

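Wrist view: the wheel is up with the handle at (318,310). The cell is undisturbed at (355,150), the tray is at (575,85), and nothing else has moved. By the cameras the wheel is about 25 mm higher, but the handle seems to have sprung back a few mm on release. I'll regrip, snug it gently, and relax the arm before letting go.

```bash
echo '[[[-0.042,-0.0006,0],[0,0,0]],[[-0.0424,-0.0006,0],[0,0,0]],[[0,0,0.04],[0,0,0]],[[0,0,0.04],[0,0,0]],[[0,0,0.03],[0,0,0]],[[0,0,0],[0,0,0]],[[0,0,0],[0,0,0]],[[0,0,0],[0,0,0]]]' | python3 -m handwheel; python3 chk.py 99; echo '[[[0,0,0],[0,0,0]],[[0,0,0],[0,0,0]],[[0,0,0],[0,0,0]],[[0,0,0],[0,0,0]],[[0,0,0],[0,0,0]],[[0,0,0],[0,0,0]],[[0,0,0],[0,0,0]]]' | python3 -m handwheel 0.0; python3 chk.py 99; echo '[[[-0.001,0.0001,0],[0,0,0]]]' | python3 -m handwheel>/dev/null; python3 chk.py 7.5 && echo '[[[-0.001,0.0001,-0.0001],[0,0,0]]]' | python3 -m handwheel >/dev/null && python3 chk.py 7.5 && echo '[[[-0.001,0.0001,-0.0001],[0,0,0]]]' | python3 -m handwheel >/dev/null && python3 chk.py 7.5  && echo '[[[-0.001,0.0001,-0.0001],[0,0,0]]]' | python3 -m handwheel >/dev/null && python3 chk.py 7.5
```

```text
time: 12.55
ee_pos: [0.6126, -0.0387, 0.208]
orientation: [0.002, 0.074, 0.997, -0.0]
force: [-0.7, -0.1, 0.7]
finger_gap: 0.997
grasp_force: 0.0
t12.55 th-98.5 r0.0447 z0.2080 Ft-0.6 Fr0.2 Fz0.7
time: 13.25
ee_pos: [0.6114, -0.0386, 0.2059]
orientation: [0.0, 0.074, 0.997, -0.0]
force: [-1.8, -0.8, 3.3]
finger_gap: 0.218
grasp_force: 58.6
t13.25 th-100.0 r0.0448 z0.2059 Ft-1.6 Fr1.1 Fz3.3
t13.35 th-99.8 r0.0447 z0.2059 Ft-9.3 Fr2.9 Fz7.7
```

```bash
for i in 1; do echo '[[[0,0,0],[0,0,0]]]' | python3 -m handwheel>/dev/null; python3 chk.py 99; echo '[[[0,0,0],[0,0,0]]]' | python3 -m handwheel>/dev/null; python3 chk.py 99; echo '[[[-0.001,0.0001,0],[0,0,0]]]' | python3 -m handwheel >/dev/null; python3 chk.py 11; echo '[[[0,0,0],[0,0,0]]]' | python3 -m handwheel>/dev/null; python3 chk.py 99;  echo '[[[0,0,0],[0,0,0]]]' | python3 -m handwheel>/dev/null; python3 chk.py 99; done
```

```text
t13.45 th-99.9 r0.0447 z0.2059 Ft-6.5 Fr2.9 Fz5.9
t13.55 th-99.9 r0.0447 z0.2059 Ft-6.0 Fr1.6 Fz6.9
t13.65 th-99.1 r0.0447 z0.2059 Ft-9.4 Fr3.8 Fz9.5
t13.75 th-99.1 r0.0447 z0.2059 Ft-9.1 Fr2.9 Fz7.7
t13.85 th-99.0 r0.0448 z0.2059 Ft-9.4 Fr2.7 Fz8.0
```

Held force is about 9 N, so the stop is being felt and the squeeze is about 0.2 mm. One more small step, then I'll back the arm off to zero force and release.

```bash
echo '[[[-0.001,0.0001,0],[0,0,0]]]' | python3 -m handwheel >/dev/null; python3 chk.py 99;  echo '[[[0,0,0],[0,0,0]]]' | python3 -m handwheel>/dev/null; python3 chk.py 99; echo '[[[0.0007,0,0],[0,0,0]],[[0.0007,0,0],[0,0,0]],[[0,0,0],[0,0,0]]]' | python3 -m handwheel >/dev/null; python3 chk.py 99;  echo '[[[0.0005,0,0],[0,0,0]],[[0,0,0],[0,0,0]]]' | python3 -m handwheel>/dev/null; python3 chk.py 99
```

```text
t13.95 th-98.1 r0.0448 z0.2059 Ft-10.9 Fr4.3 Fz8.1
t14.05 th-97.9 r0.0448 z0.2059 Ft-10.1 Fr3.9 Fz8.2
t14.35 th-98.1 r0.0448 z0.2060 Ft-2.4 Fr3.4 Fz5.6
t14.55 th-98.4 r0.0448 z0.2060 Ft-1.3 Fr4.1 Fz5.0
```

```bash
echo '[[[0,0,0],[0,0,0]],[[0,0,0],[0,0,0]],[[0,0,0],[0,0,0]],[[0,0,0],[0,0,0]],[[0,0,0],[0,0,0]],[[0,0,-0.02],[0,0,0]],[[0,0,-0.03],[0,0,0]],[[0,0,-0.03],[0,0,0]],[[0,0,-0.03],[0,0,0]],[[0.045,0,0],[0,0,0]],[[0.045,0,0],[0,0,0]],[[0,0,0],[0,0,0]],[[0,0,0],[0,0,0]]]' | python3 -m handwheel 1.0
python3 - <<'E'
from h import *
s=status.read_state(); print(s['ee_pos'])
shot('wrist','w4')
A=cloud('w4').reshape(-1,3); A=A[~np.isnan(A[:,0])]
H=A[(np.hypot(A[:,0]-.619,A[:,1]-.004)<.065)&(A[:,2]>.24)&(A[:,2]<.275)]; T=H[H[:,2]>np.percentile(H[:,2],97)-.003]; print('handle',T.mean(0),np.degrees(np.arctan2(T[:,1].mean()-.0055,T[:,0].mean()-.619)))
for f in ['s3','d3']:
    X=cloud(f); m=((X[...,2]>.012)&(X[...,2]<.028)&(abs(X[...,0]-.48)<.17)&(abs(X[...,1]-.31)<.13)).astype(np.uint8)
    n,l,st,c=cv2.connectedComponentsWithStats(cv2.dilate(m,np.ones((3,3))))
    for i in np.argsort(-st[1:,4])[:3]+1:
        Q=X[(l==i)&(m>0)]; r=cv2.minAreaRect(Q[:,:2].astype(np.float32)*1000); print(f,len(Q),r[0],r[1],r[2],np.percentile(Q[:,2],90))
E
```

```text
time: 15.85
ee_pos: [0.5231, -0.0247, 0.316]
orientation: [0.001, 0.074, 0.997, -0.0]
force: [0.5, -0.7, -0.4]
finger_gap: 1.0
grasp_force: 0.0
[ 0.52310454 -0.02470745  0.31600038]
handle [ 0.61124021 -0.03805144  0.26472844] -100.10267749099982
s3 516 (483.8290710449219, 302.0359802246094) (252.73638916015625, 150.34432983398438) 4.032428741455078 0.022956939611249616
s3 52 (520.6961669921875, 234.06332397460938) (52.93101119995117, 10.866204261779785) 2.5569095611572266 0.021415818157454802
s3 1 (633.2229614257812, 216.64892578125) (0.0, 0.0) 0.0 0.012429240889293758
d3 559 (480.21380615234375, 299.4614562988281) (252.63381958007812, 145.08802795410156) 4.068418979644775 0.02166255442865561
d3 1 (649.7909545898438, 246.31185913085938) (0.0, 0.0) 0.0 0.02242327399079891
```

```bash
echo '[[[0.0193,0.0432,0],[0,0,0]],[[0,0,0.05],[0,0,0]],[[0,0,0.05],[0,0,0]],[[0,0,0.05],[0,0,0]],[[0,0,0.05],[0,0,0]],[[0,0,0.03],[0,0,0]],[[0,0,0.02],[0,0,0]],[[0,0,0.02],[0,0,0]],[[0,0,0.02],[0,0,0]],[[0,0,0],[0,0,0]],[[0,0,0],[0,0,0]],[[0,0,0.007],[0,0,0]],[[0,0,0.007],[0,0,0]],[[0,0,0],[0,0,0]],[[0,0,0],[0,0,0]]]' | python3 -m handwheel
python3 - <<'E'
from h import *
shot('wrist','w5')
X=cloud('w5'); s=status.read_state(); print(s['ee_pos'],R.from_quat(np.roll(s['orientation'],-1)).as_matrix().round(3)[:2,:2])
L=(X-s['ee_pos'])@np.array([[-.989,.148,0],[.148,.989,0],[0,0,-1]]).T
C=L[(abs(X[...,2]-.0595)<.005)&(abs(L[...,1])<.03)&(L[...,0]>-.06)]; print('cell in tool: y',np.percentile(C[:,1],[2,50,98]),'x front',np.percentile(C[:,0],99))
E
```

```text
time: 17.4
ee_pos: [0.5108, 0.0207, 0.0115]
orientation: [-0.0, 0.074, 0.997, 0.0]
force: [0.7, 0.1, -0.5]
finger_gap: 0.996
grasp_force: 0.0
[0.5109262  0.02068923 0.01171823] [[-0.989  0.148]
 [ 0.148  0.989]]
cell in tool: y [-0.01392743  0.00032474  0.01451589] x front 0.02315767475852088
```

View pics/w5.png

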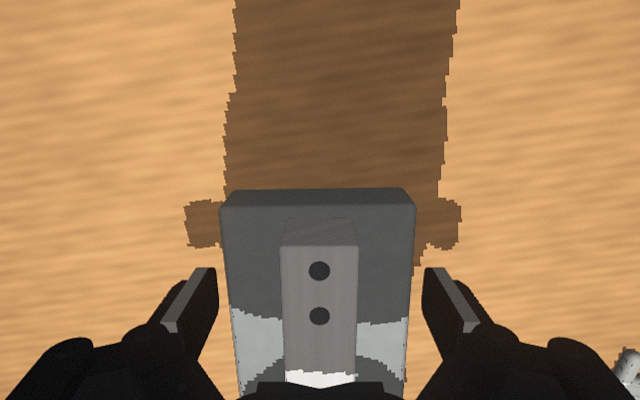

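The bar is centred between the open fingers: its front edge is at row 245 and it spans columns 281–357. Closing now.

```bash
echo '[[[0,0,0],[0,0,0]],[[0,0,0],[0,0,0]],[[0,0,0],[0,0,0]],[[0,0,0],[0,0,0]],[[0,0,0],[0,0,0]],[[0,0,0],[0,0,0]],[[0,0,0],[0,0,0]]]' | python3 -m handwheel 0.0; echo '[[[0,0,-0.002],[0,0,0]],[[0,0,-0.002],[0,0,0]],[[0.015,0,0],[0,0,0]],[[0,0,0],[0,0,0]],[[0,0,0],[0,0,0]]]' | python3 -m handwheel
```

```text
time: 18.15
ee_pos: [0.5111, 0.0206, 0.0118]
orientation: [0.0, 0.074, 0.997, -0.0]
force: [0.2, -0.1, 4.4]
finger_gap: 0.335
grasp_force: 60.9
time: 18.65
ee_pos: [0.4959, 0.023, 0.0152]
orientation: [-0.0, 0.074, 0.997, 0.0]
force: [0.6, -0.3, -3.5]
finger_gap: 0.334
grasp_force: 60.0
```

The cell's 3.5 N hangs on the gripper. I'll draw it straight out, then lift and carry it to the tray.

```bash
echo '[[[0.015,0,0],[0,0,0]],[[0.017,0,0],[0,0,0]],[[0.017,0,0],[0,0,0]],[[0.017,0,0],[0,0,0]],[[0.017,0,0],[0,0,0]],[[0.017,0,0],[0,0,0]],[[0,0,0],[0,0,0]],[[0,0,-0.02],[0,0,0]],[[0,0,-0.03],[0,0,0]],[[0,0,-0.03],[0,0,0]],[[0.0019,0.0433,0],[0,0,0]],[[0.0019,0.0433,0],[0,0,0]],[[0.0019,0.0433,0],[0,0,0]],[[0.0019,0.0433,0],[0,0,0]],[[0.0019,0.0433,0],[0,0,0]],[[0.0019,0.0433,0],[0,0,0]],[[0,0,0],[0,0,-0.109]],[[0,0,0],[0,0,-0.109]],[[0,0,0],[0,0,0]],[[0,0,0],[0,0,0]]]' | python3 -m handwheel
python3 - <<'E'
from h import *
s=status.read_state(); print(s['ee_pos'],R.from_quat(np.roll(s['orientation'],-1)).as_matrix().round(3)[:2,:2],s['joint_positions'].round(2))
shot('wrist','w6'); shot('scene','s6'); shot('side','d6')
w=cv2.imread('pics/w6.png'); b=cv2.imread('pics/s6.png')[60:300,230:470]; c=cv2.imread('pics/d6.png')[60:260,180:430]
cv2.imwrite('pics/m6.png',np.vstack([np.hstack([cv2.resize(b,(400,300)),cv2.resize(c,(400,300))]),np.hstack([cv2.resize(w,(400,250)),np.zeros((250,400,3),np.uint8)])]))
X=cloud('w6'); C=X[(X[...,2]>.125)&(X[...,2]<.165)&(X[...,1]>.25)&(X[...,1]<.36)&(X[...,0]<.6)]
print(len(C),C.min(0),C.max(0))
for f in ['s6','d6']:
    X=cloud(f); C=X[(X[...,2]>.07)&(X[...,2]<.18)&(abs(X[...,1]-.3)<.04)&(X[...,0]>.45)&(X[...,0]<.62)]; print(f,len(C),C.min(0) if len(C) else '',C.max(0) if len(C) else '')
    for x in np.arange(.45,.57,.015):
        q=C[abs(C[:,0]-x)<.0075]
        if len(q): print(x.round(3),len(q),q[:,2].min().round(4),q[:,2].max().round(4),q[:,1].min().round(3),q[:,1].max().round(3))
E
```

```text
time: 20.65
ee_pos: [0.4249, 0.2965, 0.0953]
orientation: [0.0, -0.033, 0.999, 0.0]
force: [-0.6, -0.0, -3.5]
finger_gap: 0.341
grasp_force: 60.8
[0.42493318 0.29648049 0.09534135] [[-0.998 -0.066]
 [-0.066  0.998]] [ 0.36 -0.14 -0.35  1.36  0.    0.29]
16363 [0.40062714 0.25314028 0.12500674] [0.46945869 0.33825165 0.16499956]
s6 580 [0.45014073 0.27958569 0.10976991] [0.56220874 0.32110124 0.15658425]
0.45 38 0.1123 0.1452 0.28 0.317
0.465 71 0.1138 0.1461 0.282 0.316
0.48 73 0.1139 0.146 0.282 0.319
0.495 71 0.1132 0.1461 0.283 0.315
0.51 69 0.1137 0.147 0.283 0.316
0.525 71 0.1113 0.1536 0.285 0.317
0.54 84 0.1098 0.1566 0.286 0.317
0.555 103 0.1118 0.1482 0.287 0.321
d6 431 [0.45055505 0.28001929 0.11040462] [0.55871759 0.32048569 0.15832402]
0.45 18 0.1118 0.141 0.28 0.285
0.465 45 0.1136 0.1452 0.281 0.299
0.48 61 0.1142 0.1453 0.282 0.311
0.495 62 0.1126 0.144 0.281 0.315
0.51 65 0.1128 0.1444 0.284 0.316
0.525 77 0.1104 0.1583 0.285 0.318
0.54 62 0.1104 0.157 0.284 0.306
0.555 41 0.1118 0.1454 0.287 0.32
```

View pics/m6.png

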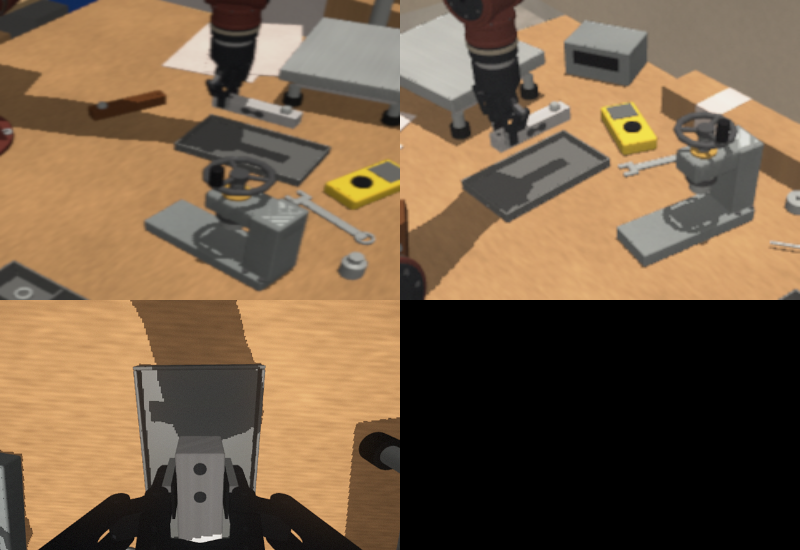

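The cell is level (bottom 0.113, top 0.145) and centred and aligned over the tray. The press is clear in both views. Lowering now, with slow touch-down by force.

```bash
echo '[[[0,0,0.03],[0,0,0]],[[0,0,0.03],[0,0,0]],[[0,0,0.02],[0,0,0]],[[0,0,0.015],[0,0,0]],[[0,0,0.008],[0,0,0]],[[0,0,0],[0,0,0]],[[0,0,0],[0,0,0]]]' | python3 -m handwheel; echo '[[[0,0,0.002],[0,0,0]],[[0,0,0],[0,0,0]],[[0,0,0],[0,0,0]]]' | python3 -m handwheel|grep -E 'pos|^force'; echo '[[[0,0,0.001],[0,0,0]],[[0,0,0.001],[0,0,0]],[[0,0,0],[0,0,0]],[[0,0,0],[0,0,0]]]' | python3 -m handwheel|grep -E 'pos|^force'
```

```text
time: 21.5
ee_pos: [0.425, 0.2966, -0.0065]
orientation: [0.001, -0.034, 0.999, 0.0]
force: [-0.0, -0.6, -3.5]
finger_gap: 0.337
grasp_force: 60.7
ee_pos: [0.4246, 0.2965, -0.009]
force: [-0.1, -0.1, -3.3]
ee_pos: [0.4243, 0.2964, -0.0115]
force: [0.5, 0.4, -3.0]
```

```bash
g(){ grep -E 'pos|^force'; awk 1 /dev/null; }; echo '[[[0,0,0.001],[0,0,0]],[[0,0,0],[0,0,0]],[[0,0,0],[0,0,0]]]' | python3 -m handwheel|g; echo '[[[0,0,0.001],[0,0,0]],[[0,0,0],[0,0,0]],[[0,0,0],[0,0,0]]]' | python3 -m handwheel|g;echo '[[[0,0,0.001],[0,0,0]],[[0,0,0],[0,0,0]],[[0,0,0],[0,0,0]]]' | python3 -m handwheel|g
```

```text
ee_pos: [0.4243, 0.2964, -0.0125]
force: [0.2, 0.1, -3.6]
ee_pos: [0.4243, 0.2964, -0.0135]
force: [0.4, -0.4, -3.7]
ee_pos: [0.4245, 0.2965, -0.0142]
force: [-2.6, -0.7, 2.0]
```

The cell has touched down: force went from -3.7 to +2.0 N. I'll open part way, lift, and check.

```bash
echo '[[[0,0,0],[0,0,0]],[[0,0,0],[0,0,0]],[[0,0,0],[0,0,0]],[[0,0,0],[0,0,0]],[[0,0,0],[0,0,0]],[[0,0,-0.01],[0,0,0]],[[0,0,-0.03],[0,0,0]],[[0,0,-0.04],[0,0,0]],[[0,0,-0.05],[0,0,0]],[[0,0,-0.05],[0,0,0]],[[0.03,0,-0.03],[0,0,0]],[[0,0,0],[0,0,0]],[[0,0,0],[0,0,0]]]' | python3 -m handwheel 0.65
python3 - <<'E'
from h import *
shot('wrist','w7'); shot('scene','s7'); shot('side','d7')
b=cv2.imread('pics/s7.png')[100:390,190:480]; c=cv2.imread('pics/w7.png')
cv2.imwrite('pics/m7.png',np.hstack([cv2.resize(b,(400,400)),cv2.resize(c,(400,400))]))
for f in ['s7','d7','w7']:
    X=cloud(f); C=X[(X[...,2]>.029)&(X[...,2]<.042)&(abs(X[...,1]-.3)<.07)&(abs(X[...,0]-.482)<.12)]
    r=cv2.minAreaRect(C[:,:2].astype(np.float32)*1000); 
    M=np.c_[C[:,:2],np.ones(len(C))]; C2=C[abs(C[:,2]-np.median(C[:,2]))<.004]; a=np.linalg.lstsq(np.c_[C2[:,:2],np.ones(len(C2))],C2[:,2],rcond=None)[0]
    print(f,len(C),r,np.median(C[:,2]),'slope',a[:2].round(3))
    A=X.reshape(-1,3);H=A[(np.hypot(A[:,0]-.619,A[:,1]-.004)<.065)&(A[:,2]>.24)&(A[:,2]<.275)]
    if len(H)>20: T=H[H[:,2]>np.percentile(H[:,2],97)-.003]; print('handle',T.mean(0))
print(status.read_state()['force'],status.read_state()['joint_vel'].round(3))
E
```

```text
time: 24.4
ee_pos: [0.3948, 0.2946, 0.197]
orientation: [0.001, -0.035, 0.999, 0.0]
force: [0.8, 0.9, -0.8]
finger_gap: 0.651
grasp_force: 0.0
s7 373 ((481.896240234375, 299.6925048828125), (161.9281463623047, 37.121089935302734), 4.968681812286377) 0.03336209167781867 slope [-0.001  0.019]
handle [ 0.61281844 -0.03891297  0.26610959]
d7 349 ((477.1602783203125, 298.0773620605469), (160.9922332763672, 36.31835174560547), 2.6033174991607666) 0.03239015202020634 slope [ 0.002 -0.004]
handle [ 0.60861848 -0.0390842   0.26427302]
w7 3958 ((481.62957763671875, 300.80364990234375), (160.46194458007812, 29.996471405029297), 4.092093467712402) 0.03339521235372603 slope [0.    0.002]
[-0.62218016 -0.52402469 -0.38603254] [-0.002  0.007 -0.002  0.002 -0.     0.001]
```

View pics/m7.png

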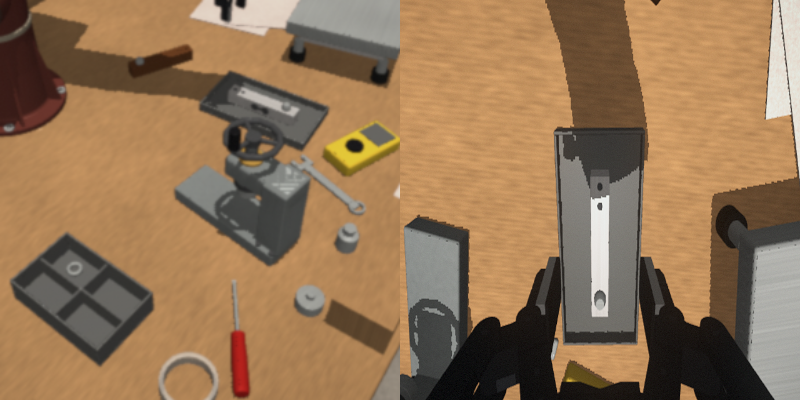

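The cell lies flat in the middle of the tray (top at 0.033, slope about 0, button up). The handwheel is where I left it and everything else is in place. Handing in.

```bash
python3 -c "
from rig import ctrl
print(ctrl.close_job())"
```

```text
the job is handed in; nothing more can be done
None
```

The job is handed in at about 24.5 s: the press is wound up against its top stop, with the squeeze judged by feel at about 0.2 mm, the load cell lies flat in the long plain tray, and nothing else was moved.

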